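Fetch the stain dropper from behind the care bottles

ROBOT

A 6-joint arm with a two-finger parallel gripper is mounted at the origin on a cart in front of the work surface, level with it; the furniture and walls round the work are solid. World frame = base frame: x ahead of the robot, y to its left, z up, the work surface at z = 0. Lengths are in mm, angles in rad, forces in N, time in s.
With the tool pointing down it reaches from about 350 to 875 mm from the base axis. Payload 4.2 kg.
Tool frame: the origin (TCP) lies midway between the tips of the shut fingers; the grasp point (between the pads) lies 19 mm behind it (tcp_to_grasp is the distance from the TCP to the grasp point, in mm); z points along the fingers, y is the line along which they close (so a half turn about z gives the same grasp; the last joint's range is limited). The gripper opens to 85 mm and grips with 20 to 120 N. Pads are 22 mm wide; open, the fingers measure 114 mm over their backs; the gripper's body (76 mm by 85 mm) begins 54 mm behind the grasp point. The pads swing forward as they close: fully open they stand 13 mm farther back than shut.
Start: joints at [-0.473, 0.385, 0.008, 0, -1.194, -0.259], TCP at [464.901, -417.692, 199.612] pointing down, gripper open.
Joint ranges: [-3.14, 3.14], [-1.21, 2.06], [-1.07, 1.41], [-3.16, 2.05], [-2.99, -0.16], [-3.1, 3.1]. Speed limits (rad/s): [2.79, 2.79, 3.14, 3.14, 3.14, 3.14].

INTERFACE

Orientations are given as a unit quaternion [x, y, z, w].
In Python, from bench import read_state, get_image, job_done, tcp_to_grasp gives the robot as it stands.
- The arm moves only by the tool jog_arm, never from a script. Its argument "plan" is a list of rows, each a list of 3 entries, a list of its own where there are three numbers: the finger opening in mm, from 0 to 85.4, then the shift along the tool's x, y, z as a fraction of full scale, then the turn, a rotation vector about the tool's x, y, z as a fraction of full scale. A call has 1 to 10 rows; each row is the pose to reach, as a shift and turn from the pose commanded when the call began, along the tool's axes at that moment; what a row does not reach only later rows make up. Full scale, the value 1, is 0.1 m for a shift and 60 degrees for a turn. A row lasts 1/8 s, in which the tool goes at most 62.5 mm and 10.7 degrees, less where a joint would pass 70% of its speed; a pose out of reach is approached as far as the arm can. A call with a number of a shift or a turn outside -1 to 1 is refused whole. A call with a gripper value outside its range is refused whole. The fingers move at their own pace and stop on an object; the grip force is fixed at half the most. Time passes only in rows, so rows that repeat a pose let the fingers close. It gives the time, the measured TCP pose, the force, the opening and the grip force at its end, in the units of the state.
- read_state(): the state, without advancing time (a new reading comes with each control period).
- get_image(name): name is "side" or "top" or "wrist"; returns a dict with "img" (480x640x3 uint8, red, green, blue), "range_z" (480x640 float32, mm along the optical axis (not along the pixel's ray), 0 where there is no reading), "intrinsics" (3x3 intrinsics, pixels), "distortion" ([k1, k2, p1, p2, k3] as OpenCV has them; the pictures are not rectified), "extrinsics" (4x4, takes a point from camera to world coordinates); the wrist camera has in their place "tool_from_camera" (4x4, takes a point from camera to tool coordinates, whose origin is the TCP and whose axes are the flange's). Camera axes: x right, y down, z forward; pixel columns grow to the right and rows downward; lengths in mm; the calibration is good to about 2 mm. A picture is of the moment at which its call begins: read the wrist's pose just before it.
- job_done(): hands the job in; it is judged then, once.
The state is a dict: "clock": time; "joints": joint angles; "joint_vel": joint speeds; "joint_efforts": joint torques, N m; "position": TCP position; "ee_rot": TCP orientation; "contact_force": force on the tool from outside, world axes, zero at the start; "wrist_torque": the same for the moment, N m; "gripper_width": finger opening in mm; "grasp_force": force on a finger pad.
Only numpy, scipy, OpenCV 4.12 (cv2) and the standard library are available. Lean on these libraries where they do the work, as an engineer would, in place of code of your own. Each camera call takes 0.05 s, during which the arm holds its last target. There are 200 camera calls.

TASK

The amber dropper bottle at the back of the grey bottle stand is hemmed in by the tall spray can and the tall squeeze bottle: first stand those two upright, fully inside the white side tray; then, while they wait there, stand the dropper bottle in the middle of the cork coaster; last, put the can and the squeeze bottle back on the stand, each upright on the very spot it came from. Keep all three upright throughout, and leave the dosing cup, the tape roll and everything else where they are.

Things in the scene. Friction and masses are not known exactly. Their poses are not given: they have to be found in the camera images.
- care_can: Tall spray can, blue over white, with a black carry loop on top; 54x56x169 mm, 0.24 to 0.48 kg. A cylinder of about 53 mm diameter from its foot to about 145 mm up. Origin: centre of its underside, z up. Starts on one of the two front spots of the stand (which one varies). Loose.
- squeeze_bottle: Tall blue squeeze bottle with a white nozzle on top; 52x52x168 mm, 0.20 to 0.39 kg. A round body of about 52 mm diameter up to about 105 mm; shoulder, collar (30 mm wide) and nozzle (14 mm wide) above that. Origin: centre of its underside, z up. Starts on the other front spot of the stand. Loose.
- dropper_bottle: Small amber dropper bottle with a black bulb; 33x34x102 mm, 0.05 to 0.1 kg. A round body of about 33 mm diameter up to about 60 mm, neck 24 mm and bulb 13 mm wide above. Origin: centre of its underside, z up. Starts on the small rear spot of the stand, about 67 mm from the axis of each tall bottle. Loose.
- bottle_stand: Fixed grey board 150 (x) x 190 (y) x 6 mm with a lip 16 mm high along its back (+x) edge. Origin: centre of its underside; z up, -x is its front, towards the robot. Flat black marks show the spots, with centres at x = -25, y = +43 and -43 mm (64 mm wide, for the tall bottles, whose axes are thus 86 mm apart) and at x = 27, y = 0 (44 mm wide, for the dropper bottle). Things start within 4 mm of these centres and stand on its top, 6 mm above the worktop.
- side_tray: Fixed shallow white tray 150 (x) x 240 (y) x 12 mm, walls 5 mm thick, inner floor 5 mm above its underside. Origin: centre of its underside, z up. Room for two tall bottles side by side along y.
- cork_coaster: Fixed round cork coaster, 90 mm diameter, 6 mm thick. Origin: centre of its underside, z up.
- dosing_cup: Silvery round dosing cup 66x66x50 mm, loose, a bystander: leave it alone. Origin: centre of its underside.
- tape_roll: Roll of black tape lying flat, 58x56x19 mm, loose, a bystander: leave it alone. Origin: centre of its underside.
Not all that is in view belongs to the job. Of the things that look like the dropper_bottle, the smallest one is meant. What is shaped like the cork_coaster but black is not meant.

How it is judged (in metres and radians):
On the way, in this order (a step that is already met when the one before it is completed fails the run):
1. the spray can and the squeeze bottle both stand upright inside the side tray (x of care_can in the frame of side_tray between -0.045 and 0.045 m and y of care_can in the frame of side_tray between -0.09 and 0.09 m and z of each of care_can, squeeze_bottle in the frame of side_tray below 0.01 m and angle between each of care_can, squeeze_bottle's own z axis and vertical below 0.1 rad and linear speed of each of care_can, squeeze_bottle below 0.03 m/s and x of squeeze_bottle in the frame of side_tray between -0.045 and 0.045 m and y of squeeze_bottle in the frame of side_tray between -0.09 and 0.09 m), for 0.2 s.
2. with both still in the side tray, the dropper bottle stands upright in the middle of the coaster (all of step 1 and horizontal distance between dropper_bottle and cork_coaster below 0.015 m and z of dropper_bottle in the frame of cork_coaster below 0.01 m and angle between dropper_bottle's own z axis and vertical below 0.1 rad and linear speed of dropper_bottle below 0.03 m/s), for 0.2 s.
At the end, for the whole second after the job is handed in: The spray can and the squeeze bottle each stand upright within 15 mm of where that one stood at the start, the dropper bottle stands upright on the coaster with its axis within 15 mm of the coaster's centre, and all are released and at rest (distance of each of care_can, squeeze_bottle from where it was at the start of the episode below 0.015 m and angle between each of care_can, squeeze_bottle, dropper_bottle's own z axis and vertical below 0.1 rad and linear speed of each of care_can, squeeze_bottle, dropper_bottle below 0.03 m/s and horizontal distance between dropper_bottle and cork_coaster below 0.015 m and z of dropper_bottle in the frame of cork_coaster below 0.01 m); the robot touches nothing.
It fails at once if the can, the squeeze bottle or the dropper bottle is tipped by more than about 30 degrees (angle between any of care_can, squeeze_bottle, dropper_bottle's own z axis and vertical above 0.55 rad).
It fails at once if the dosing cup or the tape roll is shifted by more than 25 mm (distance of any of dosing_cup, tape_roll from where it was at the start of the episode above 0.025 m).
It also fails if it takes over 131 s, if anything falls off the work surface, if the arm or the gripper's body presses on something with over 40 N, if the wrist force passes 120 N, or if a joint passes its speed limit or range.

## Working session

There is one attempt and no reset: what is moved stays moved. The work goes in short steps, Python scripts to look and compute and a tool call to move; the robot and the scene stay as the last step left them, time stands still between calls to the robot, and variables do not carry over. Pictures are saved under pics/ and viewed, at most 14 in all, crops included, and the job is handed in when it is done.

Besides the shell and the picture viewer there is one more tool, called as a command line: name --argument value ..., lists and objects as JSON in quotes. jog_arm: Moves the arm, as the interface text tells. Its arguments: {"type":"object","properties":{"plan":{"type":"array"}},"required":["plan"]}

```bash
mkdir -p pics; cat > h.py <<'E'
import numpy as np,cv2
from bench import *
def snap(n,f):
    d=get_image(n); cv2.imwrite('pics/'+f,cv2.cvtColor(d['img'],cv2.COLOR_RGB2BGR)); np.savez('/tmp/'+f+'.npz',**{k:d[k] for k in d}); return d
def cloud(d,T=None):
    T=np.array(d['extrinsics']) if T is None else T
    K=np.array(d['intrinsics'],float);D=np.array(d['distortion'],float)
    v,u=np.mgrid[0:480,0:640]
    p=cv2.undistortPoints(np.stack([u,v],-1).reshape(-1,1,2).astype(float),K,D).reshape(480,640,2)
    z=d['range_z'][...,None]
    P=np.concatenate([p*z,z],-1)
    return P@T[:3,:3].T+T[:3,3]
E
python3 - <<'E'
from h import *
s=read_state();print(s,tcp_to_grasp)
d=snap('top','top1.png');e=snap('side','side1.png');print(d['extrinsics'],e['extrinsics'])
E
```

```text
{'clock': 0.0, 'joints': array([-4.73420414e-01,  3.85580500e-01,  6.61249873e-03, -4.70648009e-04,
       -1.19402035e+00, -2.58587942e-01]), 'joint_vel': array([-1.93185885e-04,  3.75383331e-04,  3.20134606e-05,  1.43587861e-04,
        2.02047306e-03,  1.82708005e-04]), 'joint_efforts': array([ 1.24253835e-03, -3.92284656e+01,  1.88402867e+01,  4.18624833e+00,
       -4.53882807e-03,  6.57085906e-06]), 'position': array([ 464.40171571, -417.28777463,  198.50621538]), 'ee_rot': array([-4.07127480e-01,  9.13370662e-01,  9.90805267e-04, -5.17093407e-04]), 'contact_force': array([ 0.06841646,  0.74281527, -0.70219238]), 'wrist_torque': array([ 0.01541956,  0.03472821, -0.01286895]), 'grasp_force': 0.0, 'gripper_width': 85.59431598841043} 18.700000000000003
[[-1.60242744e-02 -9.92147549e-01  1.24042184e-01  3.67104386e+02]
 [-9.99856564e-01  1.52198187e-02 -7.43029555e-03 -2.30321285e+00]
 [ 5.48404996e-03 -1.24143457e-01 -9.92249126e-01  1.24143618e+03]
 [ 0.00000000e+00  0.00000000e+00  0.00000000e+00  1.00000000e+00]] [[-2.11505189e-01 -8.02646483e-01  5.57695417e-01 -2.22502502e+02]
 [-9.77233792e-01  1.63904669e-01 -1.34719615e-01  1.72979851e+02]
 [ 1.67233430e-02 -5.73492705e-01 -8.19039954e-01  1.10835833e+03]
 [ 0.00000000e+00  0.00000000e+00  0.00000000e+00  1.00000000e+00]]
```

View pics/top1.png

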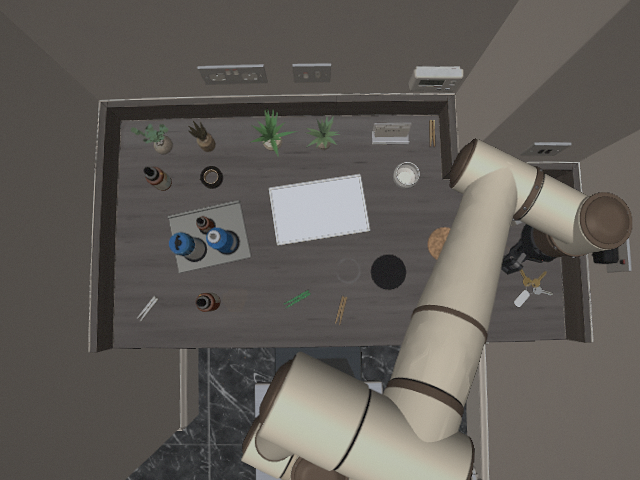

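View pics/side1.png

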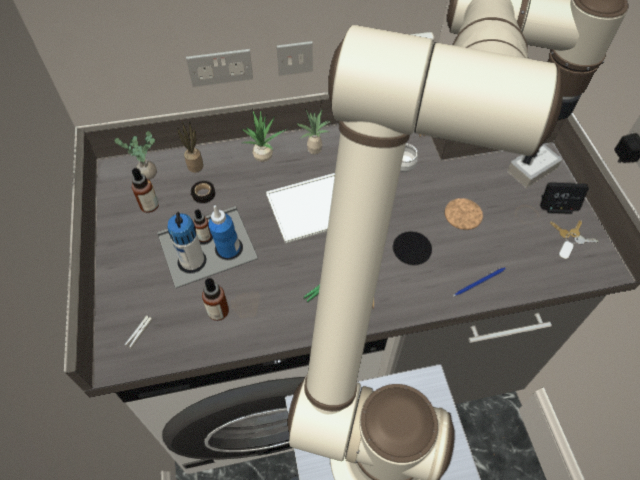

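The side and top views agree: the can is at top px (182,244), on the +y front spot, and the squeeze bottle at (222,240). The dropper is behind them at (205,224). The tray is centred at about (319,210), and the cork coaster at side px (464,213). Next I'll take metric positions.

```bash
cat > m.py <<'E'
from h import *
from scipy.optimize import least_squares
t=np.load('/tmp/top1.png.npz');e=np.load('/tmp/side1.png.npz')
A=cloud(t);B=cloud(e)
np.set_printoptions(precision=1,suppress=True)
for n,C,l in(('stand',A,[(170,217),(239,204),(248,256),(180,270)]),('tray',A,[(270,188),(360,176),(369,230),(278,243)]),('standS',B,[(159,247),(237,212),(256,247),(182,282)])):
    q=np.array([np.median(C[v-1:v+2,u-1:u+2].reshape(-1,3),0) for u,v in l]);print(n,q.tolist(),q.mean(0))
hb=cv2.cvtColor(e['img'],cv2.COLOR_RGB2HSV)
m=np.zeros((480,640),bool);m[190:235,438:490]=True
m&=(B[...,2]>2)&(B[...,2]<12)&(hb[...,1]>70)
q=B[m];(c,r)=cv2.minEnclosingCircle(q[:,:2].astype(np.float32));print('coaster',c,r,q.mean(0),len(q))
def fit(P,r):
    f=lambda c:np.hypot(P[:,0]-c[0],P[:,1]-c[1])-r
    s=least_squares(f,P[:,:2].mean(0)+[15,0],loss='soft_l1',f_scale=1.5);return s.x,np.sqrt(np.mean(s.fun**2)),len(P)
for nm,C,boxes in(('top',A,dict(can=(165,230,207,265),sq=(207,225,242,258),dr=(195,212,216,234))),('side',B,dict(can=(165,210,204,275),sq=(208,205,243,262),dr=(193,205,211,245)))):
  for k,(u0,v0,u1,v1) in boxes.items():
    P=C[v0:v1,u0:u1].reshape(-1,3);lo,hi,r=dict(can=(30,140,26.5),sq=(25,100,26),dr=(25,60,16.5))[k]
    Q=P[(P[:,2]>lo)&(P[:,2]<hi)]
    top=P[P[:,2]>P[:,2].max()-8]
    print(nm,k,'zmax',P[:,2].max(),'topmean',top.mean(0),'fit',fit(Q,r) if len(Q)>10 else len(Q))
E
python3 m.py
```

```text
stand [[570.0681215867371, 372.17632907831586, 13.860197979392069], [602.5805475638074, 195.29984240271733, 5.10245084813414], [468.40151498223327, 172.00751663269207, 3.310695204046624], [434.88143479221, 345.2248356813365, 4.598587762104671]] [519.  271.2   6.7]
tray [[642.5990301141087, 114.37407115807378, 9.179565579717291], [671.0812030350093, -117.88931009844302, 10.755527236234911], [529.2292191401359, -136.96711227661194, 8.07935118588398], [499.3054345685691, 94.60595119770274, 11.585945393549537]] [585.6 -11.5   9.9]
standS [[542.1706369123596, 381.2042528945133, -1.8771445450420288], [599.599802745123, 195.60004360246802, 3.9104365367336413], [497.20220935600184, 165.54179675840956, -0.9337039796625959], [435.80072412079664, 335.00841811014857, 6.093175732853979]] [518.7 269.3   1.8]
coaster (488.0536804199219, -330.4842529296875) 47.29171371459961 [ 487.1 -329.1    6.1] 865
top can zmax 1241.4361809952325 topmean [ 367.1   -2.3 1241.4] fit (array([489.8, 309. ]), np.float64(5.234346000204699), 270)
top sq zmax 1241.4361809952325 topmean [ 367.1   -2.3 1241.4] fit (array([505.2, 228.8]), np.float64(8.86280635192284), 198)
top dr zmax 1241.4361809952325 topmean [ 367.1   -2.3 1241.4] fit (array([546.7, 275.7]), np.float64(0.7732326165432022), 54)
side can zmax 1108.3583318011945 topmean [-222.5  173.  1108.4] fit (array([488.2, 309. ]), np.float64(14.965849722573106), 994)
side sq zmax 1108.3583318011945 topmean [-222.5  173.  1108.4] fit (array([501.1, 229.8]), np.float64(4.839000965973067), 474)
side dr zmax 1108.3583318011945 topmean [-222.5  173.  1108.4] fit (array([545.8, 278. ]), np.float64(1.3528557954550764), 127)
```

jog_arm --plan '[[85,[-0.15,0.1,-0.2],[0,0,0]],[85,[-0.5,0.4,-0.6],[0,0,0]],[85,[-0.8,0.6,-0.9],[0,0,0]],[85,[-0.8,0.6,-1],[0,0,0]],[85,[-0.8,0.6,-1],[0,0,0]]]'

```text
clock: 0.72
position: [474.1, -317.8, 300.8]
ee_rot: [-0.408, 0.913, -0.001, 0.001]
contact_force: [0.2, -0.5, -0.7]
gripper_width: 84.9
grasp_force: 0.0
```

```bash
cat >> h.py <<'E'
from scipy.spatial.transform import Rotation as R
np.set_printoptions(precision=2,suppress=True)
def wrist(f):
    s=read_state();T=np.eye(4);T[:3,:3]=R.from_quat(s['ee_rot']).as_matrix();T[:3,3]=s['position']
    d=snap('wrist',f);return d,cloud(d,T@np.array(d['tool_from_camera']))
def go(x,y,z,close=None):
    "tool-axis shift (in units of 100 mm) to put the TCP at x,y,z; turn about tool z (units 60deg) so closing line has azimuth close (deg)"
    s=read_state();M=R.from_quat(s['ee_rot']).as_matrix();d=M.T@(np.array([x,y,z])-s['position'])/100
    print('t',s['clock'],'pos',s['position'],'shift',d,'tilt',M[:2,2])
    if close is not None:
        a=np.degrees(np.arctan2(M[1,1],M[0,1]));w=(close-a+90)%180-90
        print('az',a,'turn z',-w/60)
E
python3 - <<'E'
from h import *
d,C=wrist('w1.png')
print(np.array(d['tool_from_camera']));go(488,-330,300)
hs=cv2.cvtColor(d['img'],cv2.COLOR_RGB2HSV)
m=(C[...,2]>2)&(C[...,2]<12)&(hs[...,1]>80)&(np.hypot(C[...,0]-488,C[...,1]+330)<60)
print(m.sum(),C[m].mean(0) if m.sum() else 0,cv2.minEnclosingCircle(C[m][:,:2].astype(np.float32)))
E
```

```text
[[  -0.     -0.96   -0.29   75.18]
 [   1.     -0.     -0.      0.74]
 [  -0.     -0.29    0.96 -174.19]
 [   0.      0.      0.      1.  ]]
t 0.775 pos [ 473.53 -317.96  299.36] shift [-0.01 -0.19 -0.01] tilt [-0.  0.]
3435 [ 490.33 -331.43    5.86] ((491.15350341796875, -330.5912170410156), 44.90522766113281)
```

View pics/w1.png

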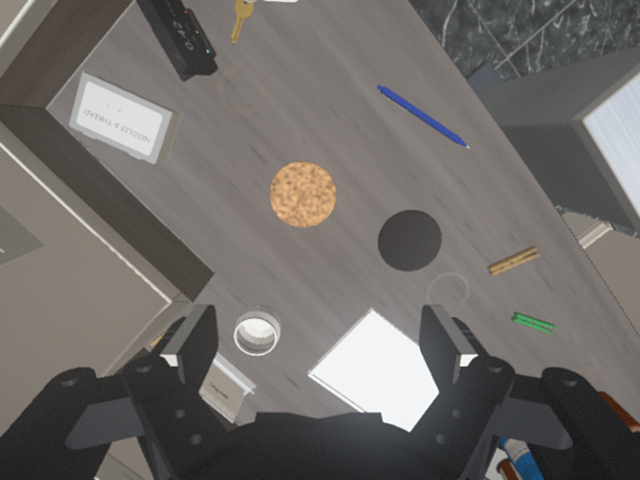

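The cork coaster is centred at px (303,194), world (491,-331), with a fitted radius of 44.9 mm (45 expected). Next I'll fly over the stand.

jog_arm --plan '[[85,[-0.2,0.16,0],[0,0,0]],[85,[-0.55,0.44,0],[0,0,0]],[85,[-0.9,0.72,0],[0,0,0]]]'

```text
clock: 1.15
position: [479.6, -202.7, 297.7]
ee_rot: [-0.406, 0.914, 0.001, -0.002]
contact_force: [0.1, 0.7, 0.4]
gripper_width: 85.1
grasp_force: 0.0
```

jog_arm --plan '[[85,[-0.35,0.28,0],[0,0,0]],[85,[-0.7,0.56,0],[0,0,0]],[85,[-0.9,0.72,0],[0,0,0]]]'

```text
clock: 1.52
position: [486.4, -86.9, 298.0]
ee_rot: [-0.407, 0.913, 0.001, -0.001]
contact_force: [-0.4, -0.7, -0.3]
gripper_width: 85.1
grasp_force: 0.0
```

jog_arm --plan '[[85,[-0.35,0.28,0],[0,0,0]],[85,[-0.7,0.56,0],[0,0,0]],[85,[-0.9,0.72,0],[0,0,0]]]'

```text
clock: 1.9
position: [493.2, 28.0, 297.9]
ee_rot: [-0.407, 0.913, 0.0, -0.002]
contact_force: [0.9, -0.5, -0.4]
gripper_width: 84.8
grasp_force: 0.0
```

jog_arm --plan '[[85,[-0.35,0.28,0],[0,0,0]],[85,[-0.7,0.56,0],[0,0,0]],[85,[-0.9,0.72,0],[0,0,0]]]'

```text
clock: 2.28
position: [500.0, 143.1, 297.7]
ee_rot: [-0.407, 0.913, -0.0, -0.002]
contact_force: [-0.0, -0.1, 0.6]
gripper_width: 85.0
grasp_force: 0.0
```

jog_arm --plan '[[85,[-0.3,0.24,0],[0,0,-0.15]],[85,[-0.6,0.48,0],[0,0,-0.3]],[85,[-0.8,0.64,0],[0,0,-0.45]],[85,[-0.9,0.72,0],[0,0,-0.6]],[85,[-0.9,0.72,0],[0,0,-0.75]],[85,[-0.9,0.72,0],[0,0,-0.87]],[85,[-0.9,0.72,0],[0,0,-0.87]],[85,[-0.9,0.72,0],[0,0,-0.87]]]'

```text
clock: 3.28
position: [506.8, 256.7, 298.7]
ee_rot: [0.767, -0.642, -0.0, 0.001]
contact_force: [-0.1, -0.4, -0.7]
gripper_width: 85.0
grasp_force: 0.0
```

```bash
python3 - <<'E'
from h import *
d,C=wrist('w2.png');np.save('/tmp/w2.npy',C)
go(503,227,250,10)
E
```

```text
t 3.325 pos [506.82 256.81 298.93] shift [0.29 0.09 0.49] tilt [-0. -0.]
az -169.864210803128 turn z 0.002263153281199948
```

View pics/w2.png

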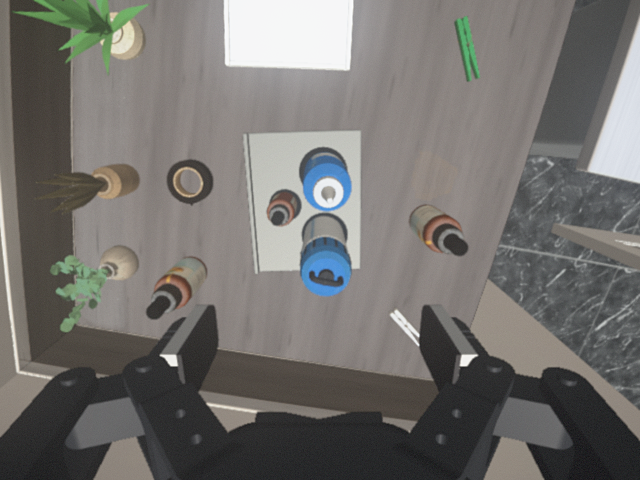

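The wrist picture shows the squeeze bottle's top at px (327,188), the can's loop at (325,275), and the dropper at (285,207). I'll fit their outlines and height profiles.

```bash
python3 - <<'E'
from h import *
from scipy.optimize import least_squares
C=np.load('/tmp/w2.npy')
def enc(nm,box,bands):
    u0,v0,u1,v1=box;P=C[v0:v1,u0:u1].reshape(-1,3)
    for lo,hi in bands:
        Q=P[(P[:,2]>lo)&(P[:,2]<hi)]
        if len(Q)>5:
            c,r=cv2.minEnclosingCircle(Q[:,:2].astype(np.float32));print(nm,lo,hi,len(Q),np.array(c),round(r,1))
enc('sq',(295,140,360,214),[(z,z+8) for z in range(84,180,8)])
enc('can',(295,205,360,300),[(z,z+8) for z in range(120,184,8)])
enc('dr',(262,185,305,230),[(z,z+10) for z in range(30,115,10)])
for u,v in[(247,134),(359,132),(360,268),(258,270)]:print(C[v,u])
E
```

```text
sq 84 92 7 [511.63 208.43] 8.8
sq 92 100 56 [503.69 223.02] 24.5
sq 100 108 61 [504.42 222.45] 23.8
sq 108 116 378 [501.51 231.38] 25.2
sq 116 124 684 [502.18 230.92] 23.4
sq 124 132 84 [502.13 229.94] 16.0
sq 132 140 303 [500.88 232.66] 14.8
sq 140 148 306 [500.84 232.76] 14.1
sq 148 156 47 [501.23 232.46] 5.7
sq 156 164 38 [500.47 233.68] 4.6
sq 164 172 34 [500.44 234.02] 3.5
sq 172 180 24 [500.44 234.75] 2.4
can 120 128 97 [490.38 302.88] 25.6
can 128 136 113 [490.86 303.35] 25.9
can 136 144 196 [494.13 284.62] 41.1
can 144 152 295 [489.45 309.15] 25.8
can 152 160 1327 [489.3  309.88] 24.1
can 160 168 156 [489.39 308.84] 16.6
can 168 176 209 [489.53 309.23] 16.3
dr 30 40 36 [547.47 268.89] 14.5
dr 40 50 42 [547.58 274.52] 16.5
dr 50 60 42 [546.25 271.47] 15.5
dr 60 70 240 [548.3  277.45] 16.5
dr 70 80 56 [548.34 277.22] 11.8
dr 80 90 176 [548.56 277.68] 11.4
dr 90 100 23 [548.1  276.83] 6.3
dr 100 110 106 [548.29 277.48] 6.3
dr 110 120 18 [524.14 238.52] 5.3
[607.9  196.62  10.73]
[468.54 169.63   5.91]
[427.46 353.3   -1.55]
[570.59 375.41  14.1 ]
```

The three fits are consistent, with spacings of 79, 66 and 67 mm. The squeeze bottle's collar spans about z 126–148, so I'll grip it there.

jog_arm --plan '[[85,[0.1,0.05,0.3],[0,0,0]],[85,[0.23,0.1,0.7],[0,0,0]],[85,[0.23,0.1,1],[0,0,0]],[85,[0.23,0.1,1],[0,0,0]]]'

```text
clock: 3.82
position: [499.7, 231.6, 197.4]
ee_rot: [0.767, -0.642, -0.001, 0.003]
contact_force: [0.0, 0.3, -0.2]
gripper_width: 85.2
grasp_force: 0.0
```

```bash
python3 - <<'E'
from h import *
go(501,232.5,125,10)
E
```

```text
t 3.825 pos [499.71 231.58 197.37] shift [-0.01 -0.02  0.72] tilt [-0. -0.]
az -169.82097136568976 turn z 0.0029838105718378452
```

jog_arm --plan '[[85,[-0.01,-0.01,0.3],[0,0,0]],[85,[-0.01,-0.01,0.55],[0,0,0]],[85,[-0.01,-0.01,0.72],[0,0,0]],[60,[-0.01,-0.01,0.72],[0,0,0]],[40,[-0.01,-0.01,0.72],[0,0,0]],[20,[-0.01,-0.01,0.72],[0,0,0]],[10,[-0.01,-0.01,0.72],[0,0,0]],[10,[-0.01,-0.01,0.72],[0,0,0]]]'

```text
clock: 4.82
position: [501.9, 234.1, 128.0]
ee_rot: [0.767, -0.641, 0.0, -0.0]
contact_force: [0.2, 0.2, 0.2]
gripper_width: 9.8
grasp_force: 0.0
```

```bash
python3 - <<'E'
from h import *
snap('side','side2.png')
i=cv2.imread('pics/side2.png');cv2.imwrite('pics/side2c.png',cv2.resize(i[120:320,120:330],None,fx=2.8,fy=2.8))
s=read_state();print(s['position'],s['contact_force'],s['gripper_width'],s['grasp_force'])
E
```

```text
[501.83 234.06 127.87] [ 0.39  0.26 -0.41] 9.907937672045046 0.023192229164124
```

View pics/side2c.png

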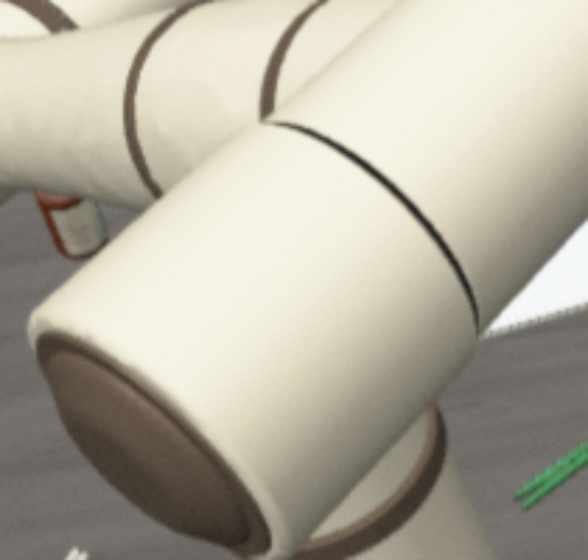

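The side view is blocked by the arm, and the fingers closed to 10 mm on nothing. I'll look with the wrist camera.

```bash
python3 - <<'E'
from h import *
d,C=wrist('w3.png')
E
```

```text
(no output)
```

View pics/w3.png

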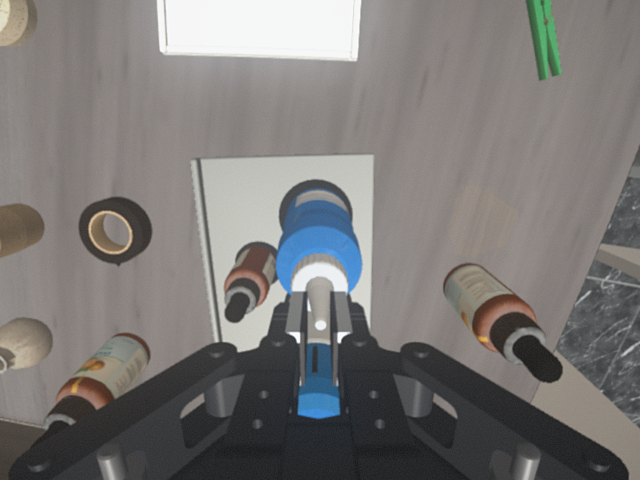

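```bash
python3 - <<'E'
from h import *
s=read_state();T=np.eye(4);T[:3,:3]=R.from_quat(s['ee_rot']).as_matrix();T[:3,3]=s['position']
d=np.load('/tmp/w3.png.npz');C=cloud(d,T@d['tool_from_camera'])
print(s['position'])
for u,v in[(320,325),(318,275),(318,300),(305,220),(320,240),(320,185),(340,240),(320,380)]:print((u,v),C[v,u])
P=C[175:340,270:365].reshape(-1,3)
for lo in range(20,180,10):
    Q=P[(P[:,2]>lo)&(P[:,2]<lo+10)]
    if len(Q)>8: c,r=cv2.minEnclosingCircle(Q[:,:2].astype(np.float32));print(lo,len(Q),np.array(c),round(r,1),Q.min(0)[:2],Q.max(0)[:2])
E
```

```text
[501.79 234.02 127.75]
(320, 325) [500.65 234.73 172.49]
(318, 275) [503.13 225.65 140.66]
(318, 300) [502.33 230.08 159.12]
(305, 220) [513.9  208.78 101.24]
(320, 240) [504.2  213.63 120.46]
(320, 185) [506.1  199.73   6.14]
(340, 240) [493.21 212.62 117.28]
(320, 380) [491.52 284.25 143.98]
20 159 [506.07 253.  ] 52.0 [482.47 201.3 ] [537.43 304.15]
30 187 [511.53 241.49] 42.3 [482.38 201.51] [536.09 278.62]
40 185 [510.92 241.49] 41.7 [481.89 202.01] [534.38 277.59]
50 269 [509.32 242.56] 41.6 [478.33 202.46] [532.59 277.63]
60 340 [497.99 244.88] 41.9 [480.25 203.43] [527.97 286.47]
70 242 [497.8  245.79] 41.5 [483.12 204.97] [526.65 286.  ]
80 220 [497.27 245.4 ] 41.2 [484.32 204.88] [525.11 286.32]
90 498 [497.56 245.09] 40.9 [478.79 204.81] [527.73 285.62]
100 540 [496.92 245.1 ] 40.4 [479.14 205.4 ] [527.3  285.16]
110 2012 [501.73 231.56] 25.3 [476.77 206.57] [526.62 251.98]
120 1178 [501.85 230.58] 19.2 [482.92 211.61] [520.81 243.25]
130 825 [501.13 232.39] 15.1 [486.05 217.8 ] [516.1  246.79]
140 919 [501.57 231.27] 13.6 [488.05 218.1 ] [514.96 243.02]
150 287 [501.69 232.3 ] 5.2 [496.66 227.74] [506.44 234.92]
160 700 [502.68 228.35] 18.4 [484.62 221.37] [520.74 245.06]
170 965 [502.56 227.8 ] 18.6 [484.23 221.28] [520.84 238.07]
```

```bash
python3 - <<'E'
from h import *
d=np.load('/tmp/w3.png.npz');C=cloud(d,d['tool_from_camera'])
for v in range(285,365,8):print(v,[(u,np.round(C[v,u]).astype(int).tolist()) for u in(288,294,300,306,334,340,346,352)])
i=d['img'][255:375,240:400];cv2.imwrite('pics/w3c.png',cv2.resize(i[...,::-1],None,fx=5,fy=5,interpolation=cv2.INTER_CUBIC))
E
```

```text
285 [(288, [-7, -17, 10]), (294, [3, -12, -12]), (300, [3, -9, -13]), (306, [3, -6, -14]), (334, [2, 8, -12]), (340, [3, 11, -12]), (346, [2, 14, -11]), (352, [-8, 20, 12])]
293 [(288, [-14, -18, 15]), (294, [10, -10, -37]), (300, [10, -7, -38]), (306, [10, -5, -37]), (334, [10, 7, -36]), (340, [10, 10, -37]), (346, [-2, 14, -12]), (352, [-65, 31, 122])]
301 [(288, [-73, -28, 123]), (294, [10, -10, -45]), (300, [10, -7, -45]), (306, [10, -5, -45]), (334, [10, 7, -44]), (340, [10, 9, -44]), (346, [11, 11, -46]), (352, [-73, 32, 122])]
309 [(288, [6, -12, -44]), (294, [10, -9, -52]), (300, [10, -7, -52]), (306, [8, -5, -48]), (334, [10, 6, -52]), (340, [10, 9, -51]), (346, [10, 11, -52]), (352, [6, 14, -43])]
317 [(288, [11, -11, -59]), (294, [10, -9, -57]), (300, [10, -6, -58]), (306, [5, -5, -49]), (334, [10, 6, -58]), (340, [10, 8, -58]), (346, [10, 11, -58]), (352, [6, 14, -51])]
325 [(288, [11, -10, -64]), (294, [10, -8, -64]), (300, [10, -6, -64]), (306, [2, -5, -50]), (334, [10, 6, -64]), (340, [11, 8, -64]), (346, [11, 10, -64]), (352, [7, 13, -58])]
333 [(288, [12, -10, -71]), (294, [9, -8, -67]), (300, [10, -6, -68]), (306, [-1, -5, -51]), (334, [10, 6, -68]), (340, [10, 8, -69]), (346, [10, 10, -69]), (352, [11, 12, -71])]
341 [(288, [11, -10, -75]), (294, [11, -8, -76]), (300, [7, -6, -69]), (306, [-4, -5, -52]), (334, [7, 6, -68]), (340, [7, 8, -69]), (346, [11, 9, -75]), (352, [12, 11, -76])]
349 [(288, [11, -9, -80]), (294, [12, -7, -81]), (300, [3, -6, -69]), (306, [-7, -5, -52]), (334, [4, 6, -69]), (340, [6, 8, -73]), (346, [12, 9, -81]), (352, [11, 11, -80])]
357 [(288, [11, -9, -84]), (294, [11, -7, -84]), (300, [0, -6, -69]), (306, [-10, -5, -54]), (334, [0, 6, -68]), (340, [7, 7, -78]), (346, [11, 9, -84]), (352, [11, 10, -85])]
```

View pics/w3c.png

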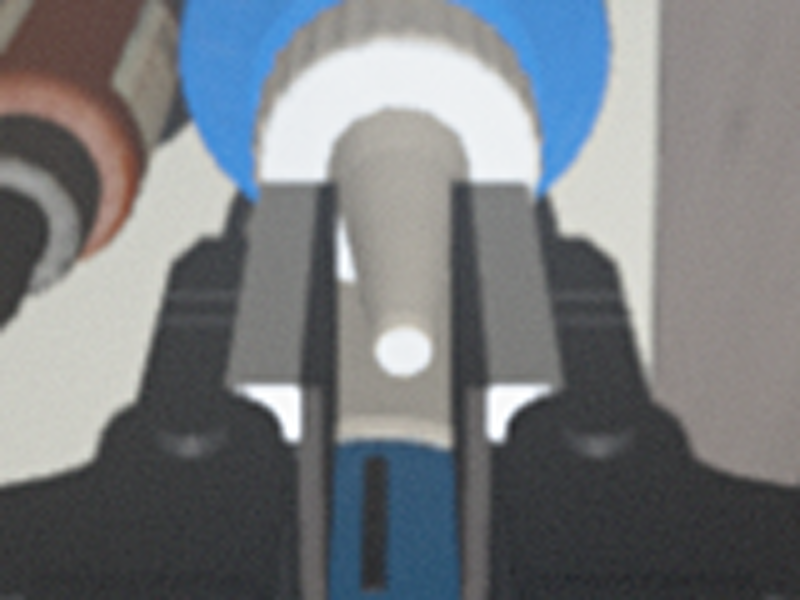

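The crop shows the real pads at tool z −35 to −70. The tips are therefore about 34 mm short of the stated TCP, and sit above the collar. Before going lower I'll check where the palm is.

```bash
python3 - <<'E'
from h import *
d=np.load('/tmp/w3.png.npz');C=cloud(d,d['tool_from_camera'])
for v in range(370,480,12):print(v,[np.round(C[v,u]).astype(int).tolist() for u in(270,294,320,346,370)])
d=np.load('/tmp/w2.png.npz');C=cloud(d,d['tool_from_camera'])
for u,v in[(190,320),(205,315),(200,340),(165,360),(440,330),(470,360),(320,440),(320,420)]:print(u,v,np.round(C[v,u]))
E
```

```text
370 [[16, -12, -97], [10, -7, -89], [-52, 1, -7], [16, 7, -97], [16, 14, -96]]
382 [[17, -12, -102], [7, -7, -90], [-52, 1, -17], [13, 7, -98], [16, 13, -101]]
394 [[17, -11, -106], [-7, -8, -78], [-54, 1, -24], [12, 7, -101], [16, 13, -106]]
406 [[16, -11, -110], [-8, -8, -83], [-58, 1, -28], [8, 7, -101], [17, 12, -111]]
418 [[16, -10, -113], [9, -6, -106], [-65, 1, -29], [9, 7, -106], [16, 11, -114]]
430 [[17, -10, -118], [10, -5, -110], [10, 1, -110], [10, 7, -111], [16, 11, -117]]
442 [[16, -9, -120], [10, -5, -114], [11, 1, -115], [10, 6, -114], [17, 10, -121]]
454 [[18, -9, -124], [10, -5, -117], [9, 1, -117], [10, 6, -117], [19, 10, -125]]
466 [[19, -8, -128], [9, -5, -120], [11, 1, -121], [11, 6, -120], [18, 10, -127]]
478 [[19, -8, -130], [10, -5, -123], [10, 1, -123], [10, 6, -123], [19, 9, -130]]
190 320 [ 10. -47. -60.]
205 315 [ 11. -42. -58.]
200 340 [  5. -42. -65.]
165 360 [ 12. -45. -87.]
440 330 [ 10.  43. -67.]
470 360 [  9.  47. -83.]
320 440 [  10.    1. -114.]
320 420 [  10.    1. -107.]
```

jog_arm --plan '[[60,[0,0,0],[0,0,0]],[60,[0.02,0,0],[0,0,0]],[60,[0.02,0,0],[0,0,0]],[60,[0.02,0,0.2],[0,0,0]],[60,[0.02,0,0.36],[0,0,0]],[60,[0.02,0,0.36],[0,0,0]],[40,[0.02,0,0.36],[0,0,0]],[20,[0.02,0,0.36],[0,0,0]],[15,[0.02,0,0.36],[0,0,0]],[15,[0.02,0,0.36],[0,0,0]]]'

```text
clock: 6.18
position: [502.9, 232.6, 92.6]
ee_rot: [0.768, -0.641, 0.0, -0.001]
contact_force: [0.4, 0.7, 3.9]
gripper_width: 27.6
grasp_force: 59.2
```

jog_arm --plan '[[15,[0,0,-0.05],[0,0,0]],[15,[0,0,-0.2],[0,0,0]],[15,[0,0,-0.4],[0,0,0]],[15,[0,0,-0.6],[0,0,0]],[15,[0,0,-0.75],[0,0,0]],[15,[0,0,-0.8],[0,0,0]]]'

```text
clock: 6.92
position: [502.3, 232.2, 172.7]
ee_rot: [0.767, -0.641, 0.0, -0.001]
contact_force: [-0.1, -0.1, -3.3]
gripper_width: 27.2
grasp_force: 59.5
```

jog_arm --plan '[[15,[0.05,0,0],[0,0,0]],[15,[0.15,-0.02,0],[0,0,0]],[15,[0.35,-0.04,0],[0,0,0]],[15,[0.55,-0.06,0],[0,0,0]],[15,[0.77,-0.09,0],[0,0,0]],[15,[1,-0.12,0],[0,0,0]]]'

```text
clock: 7.68
position: [532.0, 133.7, 171.5]
ee_rot: [0.767, -0.641, -0.0, 0.0]
contact_force: [0.1, -0.2, -3.9]
gripper_width: 27.3
grasp_force: 59.5
```

jog_arm --plan '[[15,[0.25,-0.03,0],[0,0,0]],[15,[0.5,-0.06,0],[0,0,0]],[15,[0.75,-0.09,0],[0,0,0]],[15,[1,-0.12,0],[0,0,0]]]'

```text
clock: 8.18
position: [561.4, 37.2, 171.5]
ee_rot: [0.767, -0.641, -0.0, 0.0]
contact_force: [0.6, 0.1, -3.2]
gripper_width: 27.7
grasp_force: 59.5
```

jog_arm --plan '[[15,[0.25,-0.03,0],[0,0,0]],[15,[0.5,-0.06,0],[0,0,0]],[15,[0.75,-0.09,0],[0,0,0]],[15,[0.9,-0.11,0],[0,0,0]],[15,[1,-0.12,0],[0,0,0]],[15,[1,-0.12,0],[0,0,0]],[15,[1,-0.12,0],[0,0,0]]]'

```text
clock: 9.05
position: [590.8, -56.3, 171.6]
ee_rot: [0.768, -0.641, -0.0, -0.0]
contact_force: [0.3, -0.2, -4.0]
gripper_width: 27.1
grasp_force: 59.5
```

```bash
python3 - <<'E'
from h import *
d,C=wrist('w4.png')
go(592.4,-61,93,10)
s=read_state();print(s['contact_force'],s['gripper_width'])
# tray refinement: bright points
P=C.reshape(-1,3);I=d['img'].reshape(-1,3)
m=(P[:,2]>2)&(P[:,2]<20)&(I.min(1)>170)&(abs(P[:,0]-586)<130)&(abs(P[:,1]+12)<170)
print(m.sum(),cv2.minAreaRect(P[m][:,:2].astype(np.float32)))
E
```

```text
t 9.1 pos [590.84 -56.15 171.62] shift [ 0.05 -0.01  0.79] tilt [-0.  0.]
az -169.69489929963657 turn z 0.005085011672723756
[ 0.57 -0.91 -4.16] 27.466711211835207
17088 ((587.0025024414062, -8.59881591796875), (150.0655975341797, 240.02638244628906), 7.927114009857178)
```

View pics/w4.png

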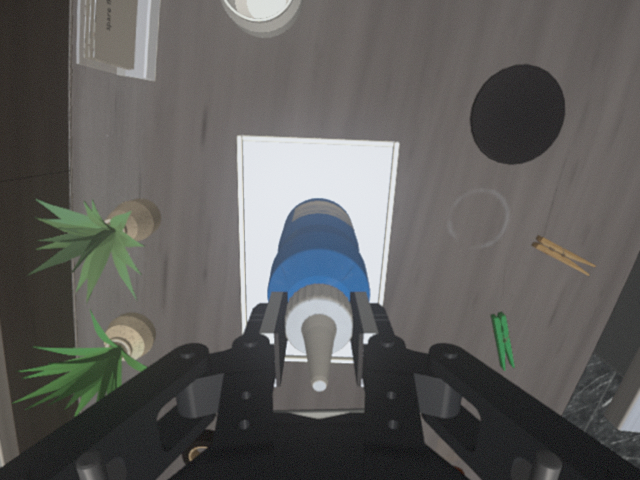

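The bottle hangs upright over the tray. The tray fits exactly 150 × 240 mm, centred at (587,−9). I'll lower it and release.

jog_arm --plan '[[15,[0.02,-0.02,0.1],[0,0,0]],[15,[0.02,-0.02,0.3],[0,0,0]],[15,[0.02,-0.02,0.5],[0,0,0]],[15,[0.02,-0.02,0.68],[0,0,0]],[15,[0.02,-0.02,0.76],[0,0,0]],[15,[0.02,-0.02,0.8],[0,0,0]],[15,[0.02,-0.02,0.8],[0,0,0]],[35,[0.02,-0.02,0.8],[0,0,0]],[65,[0.02,-0.02,0.8],[0,0,0]],[75,[0.02,-0.02,0.8],[0,0,0]]]'

```text
clock: 10.35
position: [593.8, -58.3, 92.3]
ee_rot: [0.768, -0.641, 0.001, -0.001]
contact_force: [0.3, 0.6, -1.0]
gripper_width: 70.0
grasp_force: 0.0
```

jog_arm --plan '[[75,[0,0,0],[0,0,0]],[75,[0,0,-0.2],[0,0,0]],[75,[0,0,-0.6],[0,0,0]],[75,[0,0,-1],[0,0,0]]]'

```text
clock: 10.85
position: [593.2, -58.5, 192.6]
ee_rot: [0.768, -0.641, -0.0, 0.0]
contact_force: [0.7, -0.9, -0.6]
gripper_width: 75.0
grasp_force: 0.0
```

```bash
python3 - <<'E'
from h import *
d,C=wrist('w5.png');np.save('/tmp/w5.npy',C)
P=C.reshape(-1,3);P=P[np.hypot(P[:,0]-592,P[:,1]+57)<45]
for lo,hi in((108,116),(132,147),(150,160),(165,180)):
    Q=P[(P[:,2]>lo)&(P[:,2]<hi)]
    if len(Q)>4:c,r=cv2.minEnclosingCircle(Q[:,:2].astype(np.float32));print(lo,len(Q),np.array(c),r)
go(489.4,309.2,200,10)
E
```

```text
108 769 [593.08 -58.7 ] 25.34140396118164
132 1094 [592.34 -57.24] 15.133042335510254
150 138 [592.45 -57.44] 5.1535491943359375
165 111 [591.88 -56.37] 3.3266544342041016
t 10.9 pos [596.73 -58.83 199.46] shift [-3.81  0.4  -0.02] tilt [ 0.01 -0.  ]
az -169.6654915009323 turn z 0.005575141651128964
```

jog_arm --plan '[[85,[-0.2,0.02,0],[0,0,0]],[85,[-0.55,0.06,0],[0,0,0]],[85,[-0.95,0.1,0],[0,0,0]]]'

```text
clock: 11.28
position: [565.2, 34.4, 190.3]
ee_rot: [0.767, -0.641, -0.001, 0.001]
contact_force: [-0.7, 0.7, 0.4]
gripper_width: 84.9
grasp_force: 0.0
```

jog_arm --plan '[[85,[-0.3,0.03,0],[0,0,0]],[85,[-0.6,0.06,0],[0,0,0]],[85,[-0.95,0.1,0],[0,0,0]]]'

```text
clock: 11.65
position: [538.3, 126.3, 190.3]
ee_rot: [0.768, -0.641, -0.001, 0.001]
contact_force: [-0.4, 0.3, -0.2]
gripper_width: 84.8
grasp_force: 0.0
```

jog_arm --plan '[[85,[-0.3,0.03,0],[0,0,0]],[85,[-0.6,0.06,0],[0,0,0]],[85,[-0.95,0.1,0],[0,0,0]]]'

```text
clock: 12.02
position: [511.5, 217.8, 190.3]
ee_rot: [0.768, -0.641, -0.0, 0.001]
contact_force: [0.6, -0.1, 0.2]
gripper_width: 85.0
grasp_force: 0.0
```

jog_arm --plan '[[85,[-0.3,0.03,0],[0,0,0]],[85,[-0.6,0.06,0],[0,0,0]],[85,[-0.8,0.08,0],[0,0,0]],[85,[-0.95,0.1,0],[0,0,0]],[85,[-0.95,0.1,0],[0,0,0]],[85,[-0.95,0.1,0],[0,0,0]]]'

```text
clock: 12.78
position: [486.3, 307.8, 191.5]
ee_rot: [0.767, -0.641, -0.0, 0.0]
contact_force: [-0.7, -0.6, 0.1]
gripper_width: 85.1
grasp_force: 0.0
```

```bash
python3 - <<'E'
from h import *
d,C=wrist('w6.png')
P=C.reshape(-1,3);P=P[np.hypot(P[:,0]-489.4,P[:,1]-309)<40]
for lo,hi in((100,140),(144,152),(152,160),(168,180)):
    Q=P[(P[:,2]>lo)&(P[:,2]<hi)]
    if len(Q)>4:c,r=cv2.minEnclosingCircle(Q[:,:2].astype(np.float32));print(lo,len(Q),np.array(c),r)
go(489.4,309.2,78,10)
E
```

```text
100 723 [489.52 309.72] 26.94326400756836
144 584 [489.57 309.02] 25.73624038696289
152 3088 [489.33 309.96] 24.06494140625
168 515 [489.62 309.98] 15.719390869140625
t 12.825 pos [486.42 307.67 191.61] shift [-0.01 -0.03  1.14] tilt [-0. -0.]
az -169.79363107835633 turn z 0.003439482027394547
```

jog_arm --plan '[[85,[-0.01,-0.03,0.3],[0,0,0]],[85,[-0.01,-0.03,0.65],[0,0,0]],[85,[-0.01,-0.03,1],[0,0,0]]]'

```text
clock: 13.2
position: [489.5, 309.2, 91.0]
ee_rot: [0.767, -0.642, 0.0, -0.0]
contact_force: [-0.4, 0.1, 0.1]
gripper_width: 85.0
grasp_force: 0.0
```

jog_arm --plan '[[85,[0,0,0.1],[0,0,0]],[85,[0,0,0.14],[0,0,0]],[85,[0,0,0.14],[0,0,0]],[70,[0,0,0.14],[0,0,0]],[50,[0,0,0.14],[0,0,0]],[40,[0,0,0.14],[0,0,0]],[40,[0,0,0.14],[0,0,0]],[40,[0,0,0.14],[0,0,0]]]'

```text
clock: 14.2
position: [489.9, 310.7, 78.9]
ee_rot: [0.768, -0.641, 0.0, -0.001]
contact_force: [1.2, -0.5, 5.6]
gripper_width: 49.8
grasp_force: 62.7
```

```bash
python3 - <<'E'
from h import *
go(580.1,41,172,10)
s=read_state();print(s['contact_force'],s['gripper_width'],s['grasp_force'])
E
```

```text
t 14.2 pos [489.94 310.68  78.86] shift [ 2.81 -0.41 -0.93] tilt [0. 0.]
az -169.70695659171668 turn z 0.004884056804722074
[ 1.21 -0.53  5.57] 49.79695399742183 62.739746533334255
```

jog_arm --plan '[[40,[0,0,-0.06],[0,0,0]],[40,[0,0,-0.22],[0,0,0]],[40,[0,0,-0.42],[0,0,0]],[40,[0,0,-0.62],[0,0,0]],[40,[0,0,-0.85],[0,0,0]],[40,[0,0,-1],[0,0,0]]]'

```text
clock: 14.95
position: [489.1, 310.1, 179.1]
ee_rot: [0.767, -0.641, -0.0, -0.001]
contact_force: [0.2, -0.3, -3.2]
gripper_width: 49.6
grasp_force: 62.7
```

jog_arm --plan '[[40,[0.0,0,-0.1],[0,0,0]],[40,[0.08,0.01,-0.2],[0,0,0]],[40,[0.24,0.02,-0.2],[0,0,0]],[40,[0.48,0.02,-0.2],[0,0,0]],[40,[0.72,0.0,-0.2],[0,0,0]],[40,[0.95,-0.03,-0.2],[0,0,0]]]'

```text
clock: 15.7
position: [508.7, 214.4, 197.0]
ee_rot: [0.767, -0.641, -0.0, 0.001]
contact_force: [0.3, -0.3, -2.8]
gripper_width: 49.6
grasp_force: 62.7
```

jog_arm --plan '[[40,[0.22,-0.04,0],[0,0,0]],[40,[0.46,-0.08,0],[0,0,0]],[40,[0.7,-0.13,0],[0,0,0]],[40,[0.93,-0.18,0],[0,0,0]]]'

```text
clock: 16.2
position: [542.8, 126.1, 197.0]
ee_rot: [0.767, -0.642, -0.0, 0.001]
contact_force: [-0.3, -0.4, -4.1]
gripper_width: 49.7
grasp_force: 62.7
```

jog_arm --plan '[[40,[0.22,-0.05,0],[0,0,0]],[40,[0.46,-0.1,0.05],[0,0,0]],[40,[0.7,-0.15,0.1],[0,0,0]],[40,[0.85,-0.18,0.2],[0,0,0]],[40,[0.93,-0.2,0.25],[0,0,0]],[40,[0.93,-0.2,0.3],[0,0,0]],[40,[0.93,-0.2,0.3],[0,0,0]]]'

```text
clock: 17.08
position: [579.0, 41.1, 167.1]
ee_rot: [0.768, -0.641, -0.0, 0.0]
contact_force: [0.0, 0.3, -2.3]
gripper_width: 49.7
grasp_force: 62.6
```

```bash
python3 - <<'E'
from h import *
go(580.1,41,78.4,10)
s=read_state();print(s['contact_force'],s['gripper_width'],s['grasp_force'])
E
```

```text
t 17.075 pos [579.01  41.12 167.08] shift [ 0.   -0.01  0.89] tilt [-0. -0.]
az -169.70910168940048 turn z 0.004848305176658603
[ 0.    0.28 -2.27] 49.7494187296238 62.64677977189422
```

jog_arm --plan '[[40,[0,0,0.08],[0,0,0]],[40,[0,0,0.28],[0,0,0]],[40,[0,0,0.5],[0,0,0]],[40,[0,0,0.7],[0,0,0]],[40,[0,0,0.83],[0,0,0]],[40,[0,0,0.89],[0,0,0]],[40,[0,0,0.9],[0,0,0]],[60,[0,0,0.9],[0,0,0]],[80,[0,0,0.9],[0,0,0]],[85,[0,0,0.9],[0,0,0]]]'

```text
clock: 18.32
position: [579.9, 40.9, 78.3]
ee_rot: [0.768, -0.641, 0.0, -0.001]
contact_force: [0.2, 0.1, -1.2]
gripper_width: 84.9
grasp_force: 0.0
```

jog_arm --plan '[[85,[0,0,0],[0,0,0]],[85,[0,0,-0.2],[0,0,0]],[85,[0,0,-0.6],[0,0,0]],[85,[0,0,-1],[0,0,0]],[85,[0,0,-1],[0,0,0]]]'

```text
clock: 18.95
position: [581.8, 41.2, 181.8]
ee_rot: [0.768, -0.641, 0.003, -0.003]
contact_force: [-1.1, -0.1, -0.2]
gripper_width: 85.3
grasp_force: 0.0
```

```bash
python3 - <<'E'
from h import *
d,C=wrist('w7.png')
for (x,y) in((579,41),(592.5,-57.5)):
  P=C.reshape(-1,3);P=P[np.hypot(P[:,0]-x,P[:,1]-y)<40]
  for lo,hi in((108,116),(132,147),(144,152),(152,160),(165,180)):
    Q=P[(P[:,2]>lo)&(P[:,2]<hi)]
    if len(Q)>4:c,r=cv2.minEnclosingCircle(Q[:,:2].astype(np.float32));print(lo,len(Q),np.array(c),r)
go(548.3,277.4,120,10)
E
```

```text
108 100 [581.54  33.65] 25.689023971557617
132 632 [580.07  40.34] 26.978384017944336
144 873 [579.92  39.62] 25.508764266967773
152 3044 [580.06  40.18] 23.778217315673828
165 584 [579.84  40.13] 16.304462432861328
108 1198 [592.87 -58.23] 25.188447952270508
132 1718 [592.2  -57.09] 14.92885971069336
144 116 [592.   -56.98] 6.497042179107666
152 93 [591.78 -56.36] 5.233146667480469
165 157 [591.84 -55.62] 3.381584405899048
t 19.0 pos [580.22  41.05 179.33] shift [-2.38 -0.1   0.6 ] tilt [0. 0.]
az -169.7428031160433 turn z 0.004286614732611345
```

View pics/w7.png

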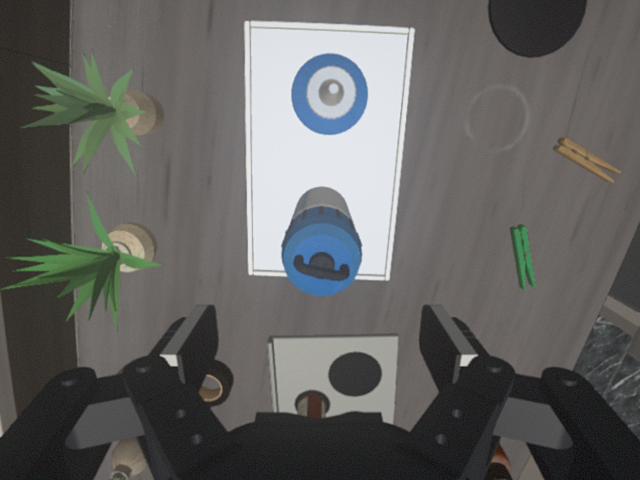

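jog_arm --plan '[[70,[-0.2,-0.01,0],[0,0,0]],[70,[-0.5,-0.02,0],[0,0,0]],[70,[-0.8,-0.03,0],[0,0,0]]]'

```text
clock: 19.38
position: [567.1, 121.3, 176.1]
ee_rot: [0.767, -0.641, -0.001, 0.001]
contact_force: [-0.3, 0.1, -0.1]
gripper_width: 70.2
grasp_force: 0.0
```

jog_arm --plan '[[60,[-0.3,-0.01,0],[0,0,0]],[60,[-0.6,-0.02,0],[0,0,0]],[60,[-0.8,-0.03,0],[0,0,0]]]'

```text
clock: 19.75
position: [555.8, 201.0, 176.3]
ee_rot: [0.768, -0.64, -0.0, 0.001]
contact_force: [0.7, -0.4, 0.3]
gripper_width: 60.0
grasp_force: 0.0
```

jog_arm --plan '[[60,[-0.3,-0.01,0],[0,0,0]],[60,[-0.6,-0.02,0],[0,0,0]],[60,[-0.8,-0.03,0.2],[0,0,0]],[60,[-0.8,-0.03,0.4],[0,0,0]],[60,[-0.8,-0.03,0.4],[0,0,0]],[60,[-0.8,-0.03,0.4],[0,0,0]]]'

```text
clock: 20.5
position: [545.9, 278.6, 138.0]
ee_rot: [0.768, -0.641, 0.0, -0.0]
contact_force: [-0.5, 0.5, 0.1]
gripper_width: 60.1
grasp_force: 0.0
```

```bash
python3 - <<'E'
from h import *
d,C=wrist('w8.png')
P=C.reshape(-1,3);P=P[np.hypot(P[:,0]-548,P[:,1]-277)<28]
for lo,hi in((25,62),(60,70),(75,90),(98,112)):
    Q=P[(P[:,2]>lo)&(P[:,2]<hi)]
    if len(Q)>4:c,r=cv2.minEnclosingCircle(Q[:,:2].astype(np.float32));print(lo,len(Q),np.array(c),r)
go(548.3,277.4,8,10)
E
```

```text
25 390 [548.67 276.68] 16.713924407958984
60 602 [548.57 277.56] 16.527698516845703
75 538 [548.6  277.55] 11.748690605163574
98 341 [548.61 277.55] 6.636622905731201
t 20.55 pos [546.08 278.68 138.47] shift [ 0.02 -0.02  1.3 ] tilt [0. 0.]
az -169.74913559075776 turn z 0.004181073487370668
```

jog_arm --plan '[[60,[0.02,-0.02,0.25],[0,0,0]],[60,[0.02,-0.02,0.6],[0,0,0]],[60,[0.02,-0.02,0.9],[0,0,0]],[60,[0.02,-0.02,0.9],[0,0,0]]]'

```text
clock: 21.05
position: [547.0, 275.8, 46.2]
ee_rot: [0.767, -0.641, -0.0, 0.002]
contact_force: [0.4, 0.2, 0.6]
gripper_width: 59.7
grasp_force: 0.0
```

jog_arm --plan '[[60,[0,0,0.2],[0,0,0]],[60,[0,0,0.36],[0,0,0]],[60,[0,0,0.39],[0,0,0]],[60,[0,0,0.39],[0,0,0]],[45,[0,0,0.39],[0,0,0]],[30,[0,0,0.39],[0,0,0]],[22,[0,0,0.39],[0,0,0]],[22,[0,0,0.39],[0,0,0]],[22,[0,0,0.39],[0,0,0]]]'

```text
clock: 22.18
position: [548.4, 277.3, 9.6]
ee_rot: [0.768, -0.641, 0.0, -0.001]
contact_force: [-1.0, -0.1, 6.7]
gripper_width: 30.5
grasp_force: 59.2
```

```bash
python3 - <<'E'
from h import *
go(491,-330.7,180,10)
s=read_state();print(s['contact_force'],s['gripper_width'],s['grasp_force'],s['joints'])
E
```

```text
t 22.175 pos [548.42 277.26   9.63] shift [ 5.88  1.65 -1.71] tilt [0. 0.]
az -169.7173260994582 turn z 0.004711231675696581
[-0.95 -0.1   6.72] 30.52357316355846 59.220485219266266 [ 0.73  0.56 -0.24  0.   -0.77 -0.55]
```

jog_arm --plan '[[22,[0,0,-0.06],[0,0,0]],[22,[0,0,-0.25],[0,0,0]],[22,[0,0,-0.5],[0,0,0]],[22,[0,0,-0.75],[0,0,0]],[22,[0,0,-1],[0,0,0]]]'

```text
clock: 22.8
position: [547.3, 276.6, 108.8]
ee_rot: [0.767, -0.641, -0.0, 0.001]
contact_force: [0.3, 0.3, -1.3]
gripper_width: 30.4
grasp_force: 59.4
```

jog_arm --plan '[[22,[0.05,0.04,-0.1],[0,0,0]],[22,[0.2,0.14,-0.1],[0,0,0]],[22,[0.4,0.28,-0.1],[0,0,0]],[22,[0.58,0.4,-0.1],[0,0,0]]]'

```text
clock: 23.3
position: [516.7, 210.3, 116.9]
ee_rot: [0.767, -0.641, -0.001, 0.002]
contact_force: [0.5, 0.1, -1.3]
gripper_width: 30.5
grasp_force: 59.4
```

jog_arm --plan '[[22,[0.2,0.14,0],[0,0,0]],[22,[0.4,0.28,0],[0,0,0]],[22,[0.58,0.4,0],[0,0,0]]]'

```text
clock: 23.68
position: [487.9, 146.3, 117.4]
ee_rot: [0.767, -0.641, -0.001, 0.001]
contact_force: [0.0, -0.6, -0.3]
gripper_width: 30.7
grasp_force: 59.4
```

jog_arm --plan '[[22,[0.22,0.04,0],[0,0,0]],[22,[0.46,0.08,0],[0,0,0]],[22,[0.7,0.13,0],[0,0,0]],[22,[0.95,0.17,0],[0,0,0]]]'

```text
clock: 24.18
position: [488.8, 50.4, 117.9]
ee_rot: [0.767, -0.641, -0.0, 0.001]
contact_force: [-0.2, -0.7, -1.2]
gripper_width: 30.6
grasp_force: 59.4
```

jog_arm --plan '[[22,[0.24,0.04,0],[0,0,0]],[22,[0.48,0.08,0],[0,0,0]],[22,[0.72,0.13,0],[0,0,0]],[22,[0.95,0.17,0],[0,0,0]]]'

```text
clock: 24.68
position: [488.8, -46.0, 117.9]
ee_rot: [0.767, -0.641, -0.001, 0.001]
contact_force: [0.2, 0.2, -1.3]
gripper_width: 30.7
grasp_force: 59.4
```

jog_arm --plan '[[22,[0.24,0.04,0],[0,0,0]],[22,[0.48,0.08,0],[0,0,0]],[22,[0.72,0.13,0],[0,0,0]],[22,[0.95,0.17,0],[0,0,0]]]'

```text
clock: 25.18
position: [488.9, -142.2, 117.8]
ee_rot: [0.767, -0.641, -0.001, 0.0]
contact_force: [-0.4, -0.4, 0.2]
gripper_width: 30.5
grasp_force: 59.4
```

jog_arm --plan '[[22,[0.24,0.04,0],[0,0,0]],[22,[0.48,0.08,0],[0,0,0]],[22,[0.72,0.13,0],[0,0,0]],[22,[0.95,0.17,0],[0,0,0]]]'

```text
clock: 25.68
position: [489.1, -238.5, 117.8]
ee_rot: [0.767, -0.641, -0.001, 0.0]
contact_force: [-0.2, 0.2, -1.6]
gripper_width: 30.6
grasp_force: 59.4
```

jog_arm --plan '[[22,[0.24,0.04,0],[0,0,0]],[22,[0.48,0.08,0],[0,0,0]],[22,[0.72,0.13,0],[0,0,0]],[22,[0.85,0.15,0],[0,0,0]],[22,[0.94,0.17,0],[0,0,0]],[22,[0.94,0.17,0],[0,0,0]],[22,[0.94,0.17,0],[0,0,0]]]'

```text
clock: 26.55
position: [490.5, -332.5, 118.6]
ee_rot: [0.768, -0.641, -0.0, -0.0]
contact_force: [0.6, 0.1, -1.7]
gripper_width: 30.4
grasp_force: 59.4
```

```bash
python3 - <<'E'
from h import *
d,C=wrist('w9.png')
go(491,-330.7,10,10)
s=read_state();print(s['contact_force'],s['gripper_width'],s['grasp_force'])
P=C.reshape(-1,3);I=cv2.cvtColor(d['img'],cv2.COLOR_RGB2HSV).reshape(-1,3)
m=(P[:,2]>3)&(P[:,2]<10)&(I[:,1]>80)&(np.hypot(P[:,0]-491,P[:,1]+331)<55)
if m.sum()>20:print(m.sum(),cv2.minEnclosingCircle(P[m][:,:2].astype(np.float32)))
T=R.from_quat(s['ee_rot']);L=T.inv().apply(C.reshape(-1,3)-s['position'])
Q=L[(abs(L[:,1])<14)&(abs(L[:,0])<30)];Q=Q[(Q[:,2]>0)&(Q[:,2]<14)];print('dropper foot area tool xyz',len(Q),Q.min(0) if len(Q) else '',Q.max(0) if len(Q) else '')
E
```

```text
t 26.6 pos [ 490.61 -332.44  118.65] shift [-0.02 -0.01  1.09] tilt [-0.  0.]
az -169.6994713412815 turn z 0.0050088109786410465
[-0.69  0.03 -0.94] 30.533130310505566 59.422302797902375
7341 ((491.22369384765625, -330.77655029296875), 44.73662185668945)
dropper foot area tool xyz 49 [  8.52 -12.97   0.06] [16.12 13.58  2.57]
```

View pics/w9.png

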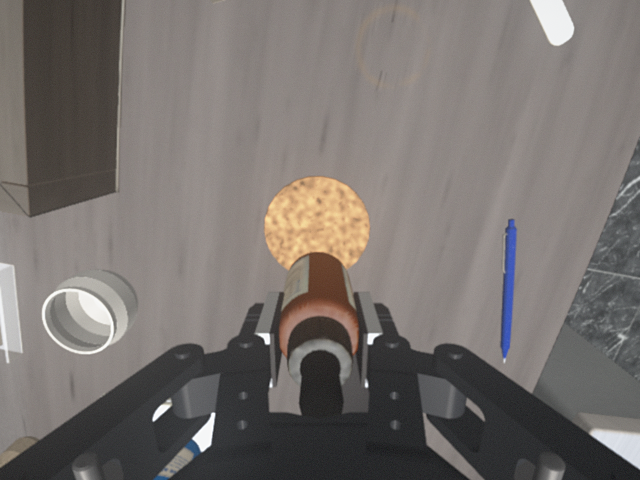

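The dropper hangs upright over the coaster, whose centre is confirmed at (491.2,−330.8). I'll lower and release.

jog_arm --plan '[[22,[-0.02,-0.01,0.15],[0,0,0]],[22,[-0.02,-0.01,0.4],[0,0,0]],[22,[-0.02,-0.01,0.65],[0,0,0]],[22,[-0.02,-0.01,0.9],[0,0,0]],[22,[-0.02,-0.01,1],[0,0,0]],[22,[-0.02,-0.01,1],[0,0,0]]]'

```text
clock: 27.35
position: [490.8, -330.5, 17.7]
ee_rot: [0.768, -0.641, -0.001, 0.0]
contact_force: [0.7, 0.3, -0.3]
gripper_width: 30.8
grasp_force: 59.4
```

jog_arm --plan '[[22,[0,0,0.05],[0,0,0]],[22,[0,0,0.09],[0,0,0]],[22,[0,0,0.095],[0,0,0]],[22,[0,0,0.095],[0,0,0]],[40,[0,0,0.095],[0,0,0]],[60,[0,0,0.095],[0,0,0]],[60,[0,0,0.095],[0,0,0]]]'

```text
clock: 28.22
position: [491.2, -330.9, 9.1]
ee_rot: [0.767, -0.641, -0.0, 0.0]
contact_force: [0.8, 0.3, -0.1]
gripper_width: 60.1
grasp_force: 0.0
```

jog_arm --plan '[[60,[0,0,-0.1],[0,0,0]],[60,[0,0,-0.4],[0,0,0]],[60,[0,0,-0.8],[0,0,0]],[60,[0,0,-1],[0,0,0]]]'

```text
clock: 28.72
position: [492.4, -331.5, 112.4]
ee_rot: [0.768, -0.641, 0.002, -0.001]
contact_force: [-0.3, 0.3, -0.9]
gripper_width: 60.2
grasp_force: 0.0
```

```bash
python3 - <<'E'
from h import *
d,C=wrist('w10.png')
P=C.reshape(-1,3);P=P[np.hypot(P[:,0]-491,P[:,1]+331)<28]
for lo,hi in((25,62),(60,70),(75,90),(98,112)):
    Q=P[(P[:,2]>lo)&(P[:,2]<hi)]
    if len(Q)>4:c,r=cv2.minEnclosingCircle(Q[:,:2].astype(np.float32));print(lo,len(Q),np.array(c),r)
go(580.0,40.2,182,10)
E
```

```text
25 538 [ 492.33 -331.45] 17.035579681396484
60 726 [ 491.98 -330.75] 16.533416748046875
75 691 [ 491.96 -331.01] 11.679878234863281
98 423 [ 491.88 -330.65] 6.693540096282959
t 28.775 pos [ 493.6  -332.2   114.67] shift [-3.51 -1.52 -0.68] tilt [ 0.01 -0.  ]
az -169.68283685816465 turn z 0.005286052363922522
```

jog_arm --plan '[[85,[0,0,-0.2],[0,0,0]],[85,[-0.3,-0.13,-0.5],[0,0,0]],[85,[-0.6,-0.25,-0.8],[0,0,0]],[85,[-0.88,-0.38,-0.8],[0,0,0]]]'

```text
clock: 29.28
position: [514.5, -237.1, 192.0]
ee_rot: [0.768, -0.641, 0.003, -0.001]
contact_force: [-0.7, -0.1, -1.0]
gripper_width: 85.4
grasp_force: 0.0
```

jog_arm --plan '[[85,[-0.3,-0.13,0],[0,0,0]],[85,[-0.6,-0.25,0],[0,0,0]],[85,[-0.88,-0.38,0],[0,0,0]]]'

```text
clock: 29.65
position: [534.5, -143.1, 189.0]
ee_rot: [0.768, -0.641, -0.0, 0.0]
contact_force: [0.6, 0.1, 0.4]
gripper_width: 84.9
grasp_force: 0.0
```

jog_arm --plan '[[85,[-0.3,-0.13,0],[0,0,0]],[85,[-0.6,-0.25,0],[0,0,0]],[85,[-0.88,-0.38,0],[0,0,0]]]'

```text
clock: 30.02
position: [556.2, -49.7, 189.0]
ee_rot: [0.768, -0.641, -0.0, 0.0]
contact_force: [0.1, 0.7, 0.3]
gripper_width: 85.4
grasp_force: 0.0
```

jog_arm --plan '[[85,[-0.3,-0.13,0],[0,0,0]],[85,[-0.6,-0.25,0],[0,0,0]],[85,[-0.8,-0.35,0],[0,0,0]],[85,[-0.88,-0.38,0],[0,0,0]],[85,[-0.88,-0.38,0],[0,0,0]],[85,[-0.88,-0.38,0],[0,0,0]]]'

```text
clock: 30.78
position: [577.8, 41.8, 189.1]
ee_rot: [0.767, -0.641, -0.0, 0.0]
contact_force: [-0.5, 0.4, -0.4]
gripper_width: 85.1
grasp_force: 0.0
```

```bash
python3 - <<'E'
from h import *
go(580.2,40.4,78,10)
E
```

```text
t 30.775 pos [577.85  41.76 189.1 ] shift [ 0.02 -0.02  1.11] tilt [-0. -0.]
az -169.79089114999283 turn z 0.0034851475001194863
```

jog_arm --plan '[[85,[0.01,-0.02,0.3],[0,0,0]],[85,[0.01,-0.02,0.65],[0,0,0]],[85,[0.01,-0.02,1],[0,0,0]]]'

```text
clock: 31.15
position: [580.2, 40.9, 88.5]
ee_rot: [0.767, -0.642, 0.0, -0.0]
contact_force: [-0.4, -0.3, 0.1]
gripper_width: 84.8
grasp_force: 0.0
```

jog_arm --plan '[[85,[0,0,0.09],[0,0,0]],[85,[0,0,0.11],[0,0,0]],[85,[0,0,0.11],[0,0,0]],[70,[0,0,0.11],[0,0,0]],[50,[0,0,0.11],[0,0,0]],[40,[0,0,0.11],[0,0,0]],[40,[0,0,0.11],[0,0,0]],[40,[0,0,0.11],[0,0,0]]]'

```text
clock: 32.15
position: [581.0, 41.9, 79.3]
ee_rot: [0.768, -0.641, 0.001, -0.001]
contact_force: [-1.6, 0.1, 6.2]
gripper_width: 49.9
grasp_force: 63.0
```

jog_arm --plan '[[40,[0,0,-0.06],[0,0,0]],[40,[0,0,-0.22],[0,0,0]],[40,[0,0,-0.42],[0,0,0]],[40,[0,0,-0.62],[0,0,0]],[40,[0,0,-0.75],[0,0,0]],[40,[0,0,-0.8],[0,0,0]],[40,[0,0,-0.8],[0,0,0]]]'

```text
clock: 33.02
position: [580.0, 41.9, 158.0]
ee_rot: [0.767, -0.641, -0.0, 0.0]
contact_force: [-0.9, -0.3, -3.1]
gripper_width: 49.9
grasp_force: 62.7
```

```bash
python3 - <<'E'
from h import *
go(489.9,310.5,160,10)
E
```

```text
t 33.025 pos [580.02  41.92 157.98] shift [-2.8   0.41 -0.02] tilt [-0.  0.]
az -169.74795738060806 turn z 0.004200710323199057
```

jog_arm --plan '[[40,[-0.08,0.01,0],[0,0,0]],[40,[-0.24,0.03,0],[0,0,0]],[40,[-0.47,0.07,0],[0,0,0]],[40,[-0.7,0.1,0],[0,0,0]],[40,[-0.94,0.14,0],[0,0,0]]]'

```text
clock: 33.65
position: [548.9, 133.5, 157.7]
ee_rot: [0.768, -0.641, -0.0, 0.0]
contact_force: [-0.0, -0.0, -1.9]
gripper_width: 49.3
grasp_force: 62.7
```

jog_arm --plan '[[40,[-0.24,0.03,0],[0,0,0]],[40,[-0.47,0.07,0],[0,0,0]],[40,[-0.7,0.1,0],[0,0,0]],[40,[-0.94,0.14,0],[0,0,0]]]'

```text
clock: 34.15
position: [518.2, 223.5, 157.7]
ee_rot: [0.768, -0.641, -0.0, 0.0]
contact_force: [1.1, 0.9, -2.4]
gripper_width: 49.7
grasp_force: 62.7
```

jog_arm --plan '[[40,[-0.24,0.03,0],[0,0,0]],[40,[-0.47,0.07,0],[0,0,0]],[40,[-0.7,0.1,0],[0,0,0]],[40,[-0.85,0.12,0],[0,0,0]],[40,[-0.93,0.13,0],[0,0,0]],[40,[-0.93,0.13,0],[0,0,0]],[40,[-0.93,0.13,0],[0,0,0]],[40,[-0.93,0.13,0],[0,0,0]]]'

```text
clock: 35.15
position: [490.0, 310.5, 158.1]
ee_rot: [0.767, -0.641, 0.0, 0.0]
contact_force: [0.5, -0.1, -2.0]
gripper_width: 49.6
grasp_force: 62.7
```

```bash
python3 - <<'E'
from h import *
go(490.2,311,80.3,10)
E
```

```text
t 35.15 pos [490.04 310.49 158.14] shift [-0.   -0.    0.78] tilt [-0. -0.]
az -169.7965152316092 turn z 0.003391412806513472
```

jog_arm --plan '[[40,[0,0,0.08],[0,0,0]],[40,[0,0,0.25],[0,0,0]],[40,[0,0,0.45],[0,0,0]],[40,[0,0,0.65],[0,0,0]],[40,[0,0,0.75],[0,0,0]],[40,[0,0,0.78],[0,0,0]],[40,[0,0,0.78],[0,0,0]],[60,[0,0,0.78],[0,0,0]],[80,[0,0,0.78],[0,0,0]],[85,[0,0,0.78],[0,0,0]]]'

```text
clock: 36.4
position: [490.2, 311.4, 80.6]
ee_rot: [0.768, -0.641, 0.0, -0.001]
contact_force: [0.2, -0.3, -0.2]
gripper_width: 85.3
grasp_force: 0.0
```

jog_arm --plan '[[85,[0,0,0],[0,0,0]],[85,[0,0,-0.2],[0,0,0]],[85,[0,0,-0.6],[0,0,0]],[85,[0,0,-1],[0,0,0]],[85,[0,0,-1],[0,0,0]]]'

```text
clock: 37.02
position: [491.7, 312.7, 184.2]
ee_rot: [0.768, -0.641, 0.001, -0.004]
contact_force: [0.1, -0.7, 0.3]
gripper_width: 85.0
grasp_force: 0.0
```

```bash
python3 - <<'E'
from h import *
d,C=wrist('w11.png')
P=C.reshape(-1,3);P=P[np.hypot(P[:,0]-489.4,P[:,1]-309)<40]
for lo,hi in((100,140),(144,152),(152,160),(168,180)):
    Q=P[(P[:,2]>lo)&(P[:,2]<hi)]
    if len(Q)>4:c,r=cv2.minEnclosingCircle(Q[:,:2].astype(np.float32));print(lo,len(Q),np.array(c),r)
go(592.9,-57.4,185,10)
E
```

```text
100 755 [489.33 309.95] 27.131689071655273
144 625 [489.63 309.53] 25.60425567626953
152 3329 [489.6  309.77] 24.046142578125
168 559 [489.66 310.34] 15.95751667022705
t 37.075 pos [490.39 311.76 181.76] shift [ 3.82 -0.35 -0.04] tilt [0. 0.]
az -169.74373160133914 turn z 0.004271139977680605
```

jog_arm --plan '[[75,[0.2,-0.02,-0.05],[0,0,0]],[75,[0.55,-0.05,-0.05],[0,0,0]],[75,[0.95,-0.09,-0.05],[0,0,0]]]'

```text
clock: 37.45
position: [515.3, 217.3, 184.0]
ee_rot: [0.768, -0.641, -0.0, 0.001]
contact_force: [-0.0, 0.3, -0.2]
gripper_width: 74.9
grasp_force: 0.0
```

jog_arm --plan '[[75,[0.3,-0.03,0],[0,0,0]],[75,[0.6,-0.05,0],[0,0,0]],[75,[0.95,-0.09,0],[0,0,0]]]'

```text
clock: 37.83
position: [540.9, 125.1, 184.0]
ee_rot: [0.767, -0.641, -0.0, 0.001]
contact_force: [-0.0, -0.3, 0.1]
gripper_width: 75.0
grasp_force: 0.0
```

jog_arm --plan '[[75,[0.3,-0.03,0],[0,0,0]],[75,[0.6,-0.05,0],[0,0,0]],[75,[0.95,-0.09,0],[0,0,0]]]'

```text
clock: 38.2
position: [566.4, 33.4, 184.0]
ee_rot: [0.767, -0.641, -0.001, 0.001]
contact_force: [-0.8, 1.1, -0.2]
gripper_width: 75.1
grasp_force: 0.0
```

jog_arm --plan '[[70,[0.3,-0.03,0],[0,0,0]],[70,[0.6,-0.05,0],[0,0,0]],[70,[0.85,-0.08,0],[0,0,0]],[70,[0.95,-0.09,0],[0,0,0]],[70,[0.95,-0.09,0],[0,0,0]],[70,[0.95,-0.09,0],[0,0,0]]]'

```text
clock: 38.95
position: [592.6, -55.9, 184.9]
ee_rot: [0.768, -0.641, -0.0, 0.0]
contact_force: [-0.4, 0.3, 0.2]
gripper_width: 70.3
grasp_force: 0.0
```

```bash
python3 - <<'E'
from h import *
go(593.5,-57.7,91.6,10)
E
```

```text
t 38.95 pos [592.59 -55.91 184.87] shift [ 0.02 -0.01  0.93] tilt [-0.  0.]
az -169.70732453821572 turn z 0.004877924363070937
```

jog_arm --plan '[[70,[0.02,-0.01,0.25],[0,0,0]],[70,[0.02,-0.01,0.55],[0,0,0]],[70,[0.02,-0.01,0.85],[0,0,0]],[70,[0.02,-0.01,0.93],[0,0,0]],[60,[0.02,-0.01,0.93],[0,0,0]],[40,[0.02,-0.01,0.93],[0,0,0]],[20,[0.02,-0.01,0.93],[0,0,0]],[15,[0.02,-0.01,0.93],[0,0,0]],[15,[0.02,-0.01,0.93],[0,0,0]],[15,[0.02,-0.01,0.93],[0,0,0]]]'

```text
clock: 40.2
position: [595.4, -58.2, 93.8]
ee_rot: [0.768, -0.641, 0.001, -0.001]
contact_force: [-0.0, 0.1, 6.0]
gripper_width: 27.6
grasp_force: 59.0
```

```bash
python3 - <<'E'
from h import *
go(502.9,232.6,172,10)
s=read_state();print(s['contact_force'],s['gripper_width'],s['grasp_force'])
E
```

```text
t 40.2 pos [595.42 -58.18  93.85] shift [-3.03  0.39 -0.78] tilt [ 0. -0.]
az -169.71175053008207 turn z 0.00480415783196501
[-0.    0.08  6.03] 27.568861885010477 59.02363300323486
```

jog_arm --plan '[[15,[0,0,-0.05],[0,0,0]],[15,[0,0,-0.2],[0,0,0]],[15,[0,0,-0.4],[0,0,0]],[15,[0,0,-0.6],[0,0,0]],[15,[0,0,-0.75],[0,0,0]],[15,[0,0,-0.8],[0,0,0]]]'

```text
clock: 40.95
position: [594.7, -58.1, 173.3]
ee_rot: [0.767, -0.641, 0.001, -0.001]
contact_force: [-0.0, -0.4, -4.0]
gripper_width: 27.4
grasp_force: 59.5
```

jog_arm --plan '[[15,[-0.05,0,0],[0,0,0]],[15,[-0.15,0.02,0],[0,0,0]],[15,[-0.35,0.04,0],[0,0,0]],[15,[-0.55,0.07,0],[0,0,0]],[15,[-0.77,0.1,0],[0,0,0]],[15,[-1,0.13,0],[0,0,0]]]'

```text
clock: 41.7
position: [562.9, 39.7, 172.1]
ee_rot: [0.768, -0.641, -0.0, -0.0]
contact_force: [0.4, -1.1, -3.3]
gripper_width: 27.4
grasp_force: 59.5
```

jog_arm --plan '[[15,[-0.25,0.03,0],[0,0,0]],[15,[-0.5,0.06,0],[0,0,0]],[15,[-0.75,0.1,0],[0,0,0]],[15,[-1,0.13,0],[0,0,0]]]'

```text
clock: 42.2
position: [532.0, 135.9, 172.2]
ee_rot: [0.768, -0.641, -0.0, -0.0]
contact_force: [-0.1, -0.1, -3.2]
gripper_width: 27.5
grasp_force: 59.5
```

jog_arm --plan '[[15,[-0.25,0.03,0],[0,0,0]],[15,[-0.5,0.06,0],[0,0,0]],[15,[-0.75,0.1,0],[0,0,0]],[15,[-0.92,0.12,0],[0,0,0]],[15,[-1,0.13,0],[0,0,0]],[15,[-1,0.13,0],[0,0,0]],[15,[-1,0.13,0],[0,0,0]],[15,[-1,0.13,0],[0,0,0]]]'

```text
clock: 43.2
position: [502.7, 229.4, 172.1]
ee_rot: [0.767, -0.641, 0.0, 0.0]
contact_force: [0.1, 0.5, -3.2]
gripper_width: 27.6
grasp_force: 59.5
```

```bash
python3 - <<'E'
from h import *
go(503.5,232,94.5,10)
E
```

```text
t 43.2 pos [502.69 229.4  172.09] shift [-0.02 -0.01  0.78] tilt [-0. -0.]
az -169.80148690020908 turn z 0.0033085516631823947
```

jog_arm --plan '[[15,[-0.02,0,0.1],[0,0,0]],[15,[-0.02,0,0.3],[0,0,0]],[15,[-0.02,0,0.5],[0,0,0]],[15,[-0.02,0,0.68],[0,0,0]],[15,[-0.02,0,0.75],[0,0,0]],[15,[-0.02,0,0.78],[0,0,0]],[15,[-0.02,0,0.78],[0,0,0]],[35,[-0.02,0,0.78],[0,0,0]],[60,[-0.02,0,0.78],[0,0,0]],[70,[-0.02,0,0.78],[0,0,0]]]'

```text
clock: 44.45
position: [502.6, 232.3, 94.5]
ee_rot: [0.768, -0.641, 0.0, -0.001]
contact_force: [-0.2, -0.7, 0.7]
gripper_width: 69.0
grasp_force: 0.0
```

jog_arm --plan '[[75,[0,0,0],[0,0,0]],[75,[0,0,-0.2],[0,0,0]],[75,[0,0,-0.6],[0,0,0]],[75,[0,0,-1],[0,0,0]],[75,[0,0,-1],[0,0,0]]]'

```text
clock: 45.08
position: [504.1, 233.3, 198.0]
ee_rot: [0.768, -0.641, 0.001, -0.004]
contact_force: [-1.0, 0.9, -1.0]
gripper_width: 75.1
grasp_force: 0.0
```

jog_arm --plan '[[85,[0,0,-0.3],[0,0,0]],[85,[0,0,-0.6],[0,0,0]],[85,[0,0,-0.7],[0,0,0]],[85,[0,0,-0.7],[0,0,0]],[85,[0,0,-0.7],[0,0,0]]]'

```text
clock: 45.7
position: [501.4, 231.6, 262.3]
ee_rot: [0.767, -0.641, -0.001, 0.002]
contact_force: [-0.8, 0.1, 0.3]
gripper_width: 84.9
grasp_force: 0.0
```

```bash
python3 - <<'E'
from h import *
d,C=wrist('w12.png')
for x,y in((501.3,232),(489.5,309.6)):
  P=C.reshape(-1,3);P=P[np.hypot(P[:,0]-x,P[:,1]-y)<38]
  for lo,hi in((108,116),(132,147),(152,160),(165,180)):
    Q=P[(P[:,2]>lo)&(P[:,2]<hi)]
    if len(Q)>4:c,r=cv2.minEnclosingCircle(Q[:,:2].astype(np.float32));print(lo,len(Q),np.array(c),r)
snap('top','top2.png')
E
```

```text
108 451 [499.61 231.77] 25.485443115234375
132 691 [499.41 232.77] 14.860048294067383
152 56 [499.62 232.93] 4.85189151763916
165 72 [498.9 233.9] 3.3159778118133545
108 113 [490.93 303.38] 26.020755767822266
132 452 [489.46 309.35] 26.947853088378906
152 1427 [489.49 309.85] 24.05657196044922
165 273 [489.46 309.9 ] 16.874895095825195
```

View pics/top2.png

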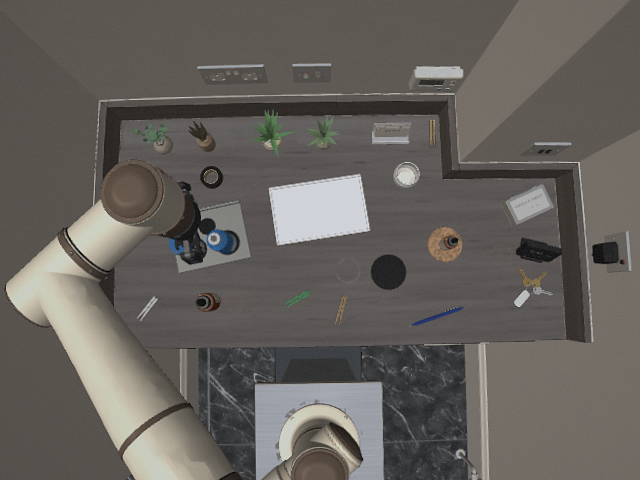

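View pics/w12.png

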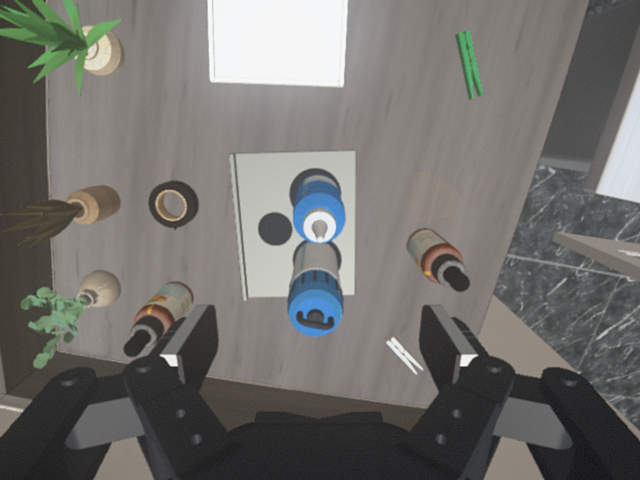

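Both tall bottles are back within about 2 mm of where they started. The dropper stands on the coaster (top px 447,242), the cup and tape have not moved, and the gripper is clear.

```bash
python3 -c "
from bench import *
print(job_done())"
```

```text
the job is handed in; nothing more can be done
None
```

The job is handed in (the bench gave no verdict): my last camera checks put the can and squeeze bottle upright within about 2 mm of their start spots and the dropper upright within about 1 mm of the coaster's centre, with the cup and tape unmoved and about 46 s used.

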